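# Free the jammed candlestick and stand it on the finishing board

### The arm

A 6-joint arm with a two-finger parallel gripper is mounted at the origin on the work surface. World frame = base frame: x ahead of the robot, y to its left, z up, the work surface at z = 0. Lengths are in mm, angles in degrees, forces in N, time in s.
With the tool pointing down it reaches from about 350 to 850 mm from the base axis. Payload 8.1 kg.
Tool frame: the origin (TCP) lies between the finger pads; the fingertips stand 17 mm ahead of it and the grasp point (between the pads) lies 2 mm behind it; z points along the fingers, y is the line along which they close (so a half turn about z gives the same grasp; the last joint's range is limited). The gripper opens to 85 mm and grips with 20 to 120 N. Pads are 22 mm wide; open, the fingers measure 114 mm over their backs; the gripper's body (76 mm by 85 mm) begins 54 mm behind the grasp point. The pads swing forward as they close: fully open they stand 13 mm farther back than shut.
Start: joints at [-74.049, 7.471, 85.268, -0, 87.261, -4.893], TCP at [213.517, -560.728, 248.292] pointing down, gripper open.
Joint ranges: [-169.43, 169.43], [-51.17, 129.36], [1.28, 143.12], [-76.62, 256.62], [0, 156.53], [-152.29, 152.29]. Speed limits (degrees/s): [136.94, 136.94, 159.86, 180, 180, 180].

### API

Orientations are given as [roll, pitch, yaw] about the fixed x, y, z axes, in that order (R = Rz(yaw) Ry(pitch) Rx(roll)).
In Python, from bench import sense, snapshot, hand_in, trace, place_of gives the robot as it stands.
- The arm moves only by the shell command python3 -m handwheel 'ROWS' [FORCE]. ROWS is JSON, a list of rows, each a list of 7 numbers: the opening, from -1 (shut) to 1 (fully open), then the shift along the tool's x, y, z in cm, then the turn, a rotation vector about the tool's x, y, z in rad. A call has 1 to 12 rows; each row shifts and turns the commanded pose from where the row before left it, along the tool's axes as they then stand; what a row does not reach is not made up. A row lasts 1/12 s, in which the tool goes at most 41.7 mm and 7.16 degrees, less where a joint would pass 70% of its speed; a pose out of reach is approached as far as the arm can. A call with a gripper value outside its range is refused whole. The fingers move at their own pace and stop on an object; FORCE is the grip in N (left out, the last holds). Time passes only in rows, so rows that do not move let the fingers close. It gives the time, the measured TCP pose, the force, the opening and the grip force at its end, in the units of the state.
- sense(): the state, without advancing time (a new reading comes with each control period).
- snapshot(name): name is "side" or "top"; returns a dict with "image" (420x560x3 uint8, red, green, blue), "intrinsics" (3x3 intrinsics, pixels), "R" (3x3) and "t" (3): a world point X has camera coordinates R X + t. Camera axes: x right, y down, z forward; pixel columns grow to the right and rows downward; lengths in mm; the calibration is good to about 2 mm. A picture is of the moment at which its call begins. There is no depth.
- hand_in(): hands the job in; it is judged then, once.
Trained networks look in a picture, given as the dict that the camera call returned (one of the last four; its "shot" number tells which), for a name from the list of things; names that differ only in an ending like _2 or _b are one class to them, and where a whole thing is asked for, a point or a joint stands for the part that bears it (a point fixed in the world has none). Each returns a list of dicts, best first, with "conf" (0 to 1); they miss things now and then, are a little off and sometimes report something else, mostly with a low value. They report only what shows in the picture. A call takes as long as a camera call. They do not tell look-alikes from the thing itself.
- trace(picture, query): "pixels" (420x560 bool, what is visible of it).
- place_of(picture, query): "location" ([x, y, z] in mm, in world coordinates, good to about 4 mm: a listed point, or the origin of a listed thing).
The state is a dict: "time": time; "joint_pos": joint angles; "qd": joint speeds; "joint_efforts": joint torques, N m; "tool_pos": TCP position; "tcp_rot": TCP orientation; "ft_force": force on the tool from outside, world axes, zero at the start; "wrist_torque": the same for the moment, N m; "finger_gap": finger opening in mm; "grip_force": force on a finger pad.
Only numpy, scipy, OpenCV 4.12 (cv2) and the standard library are available. Lean on these libraries where they do the work, as an engineer would, in place of code of your own. Each camera call takes 0.05 s, during which the arm holds its last target. There are 200 camera calls.

### The job

A turned candlestick is jammed in the corner of the offcut crate: first take out the wood block that pins its foot and lay it in the kindling tray. Then free the candlestick, set it down gently and upright on the finishing board between the fence and the pulled-back stop, near the middle of the fence, and let go. Last, slide the stop up until the foot is held snugly between stop and fence; leave the wood scraps, the sanding block and the gouge where they are.

Things in the scene. Friction and masses are not known exactly. Their poses are not given: they have to be found in the camera images.
- crate: Open square plywood crate, fixed: 178 x 178 mm outside, 74 mm high, walls and floor 9 mm thick. Origin under its centre, z up, x and y along its sides. The candlestick leans out over its (-x,-y) corner, which points to the robot's left and somewhat back toward it; small scraps lie in its two side corners.
- candlestick: Turned pale-wood candlestick, 140 g, 150 mm tall: foot disc 60 mm diameter and 10 mm thick, stem 26 mm diameter, straight cup 38 mm diameter over the top 36 mm. Origin at the centre of the foot's underside, z along its axis to the cup. At the start it leans about 39 deg from vertical, cup outward over the crate's corner, foot pinned on the crate floor; the foot is too wide to be drawn straight out along the lean: bring it inward first.
- offcut: Plain wood block 126 x 36 x 56 mm (x, y, z), about 140 g, lying on the crate floor along the crate's diagonal, jammed between the candlestick's foot and the opposite corner. Origin at the centre of its underside.
- tray: Low dark-wood kindling tray, fixed: 180 x 106 mm outside (x, y), 32 mm high, walls and floor 6 mm. Origin under its centre.
- board: Finishing board, fixed: 130 x 250 mm (x, y), top 18 mm above its origin, which is under its centre. At its +y end a dark fence 110 mm wide, 30 mm high above the board; its inner face is at y = +113 mm and looks to -y. The sliding stop runs along the board's y on its centre line (x = 0).
- stop (a joint): Travel of the sliding stop in m toward the fence (board +y), 0 to 0.085. At 0 the gap between stop and fence is 125 mm; gap = 125 mm - travel, so it closes on the 60 mm foot at about 0.065. Stays where left; about 2 N to slide.
- stop_post (a point): Point on the axis of the stop's upright grip post, 18 mm below its top. Post 24 mm (board x) by 22 mm (board y), rising 50 mm above the stop's bar; its top is 84 mm above the bench. It stands 95 mm behind the stop's face, away from the fence.
- stop_face (a point): Centre of the stop's pressing face (a plate 76 mm wide, reaching to 32 mm above the board), which looks to board +y toward the fence.
- sander: Bystander: cork sanding block 60 x 100 x 35 mm. Origin under its centre.
- gouge: Bystander: wood-handled gouge, 220 mm long, lying along its x.
- stub: Bystander: dowel stub, 22 mm diameter, 42 mm tall, standing in the crate's (+x,-y) corner. Origin at its base.
- chip: Bystander: wood scrap 24 x 24 x 30 mm in the crate's (-x,+y) corner. Origin under its centre.
Things that resemble listed ones, but are neither listed nor needed, are in the scene too. Leave any blue look-alike of the tray alone.

How it is judged (in metres and radians):
On the way, in this order (a step that is already met when the one before it is completed fails the run):
1. the offcut lies in the kindling tray, let go, with the candlestick still in the crate (x of offcut in the frame of tray between -0.06 and 0.06 m and y of offcut in the frame of tray between -0.05 and 0.05 m and z of offcut in the frame of tray between 0 and 0.03 m and contact force between the fingers and offcut below 0.1 N and linear speed of offcut below 0.03 m/s and horizontal distance between candlestick and crate below 0.12 m), for 0.2 s.
2. the candlestick is lifted clear of the crate (height (world z) of candlestick above 0.085 m), for 0.1 s.
3. the candlestick stands upright on the board between fence and open stop, let go (angle between candlestick's own z axis and vertical below 0.06 rad and z of candlestick in the frame of board between 0.014 and 0.022 m and x of candlestick in the frame of board between -0.03 and 0.03 m and y of candlestick in the frame of board between 0.04 and 0.086 m and linear speed of candlestick below 0.02 m/s and contact force between the fingers and candlestick below 0.1 N and y of stop_face in the frame of board below 0.036 m), for 0.3 s.
4. the stop is slid up so that the foot is snug between stop and fence (angle between candlestick's own z axis and vertical below 0.06 rad and z of candlestick in the frame of board between 0.014 and 0.022 m and x of candlestick in the frame of board between -0.03 and 0.03 m and y of stop_face in the frame of board above 0.0485 m and y of candlestick in the frame of board between 0.0755 and 0.087 m), for 0.2 s.
At the end, for the whole second after the job is handed in: Candlestick upright (within 3.4 deg) on the board, within 30 mm of its centre line, at rest and released, its 60 mm foot between fence and stop with the gap closed to 64.5 mm or less; the offcut at rest in the tray; nothing held (all of step 4 and linear speed of candlestick below 0.02 m/s and contact force between the fingers and candlestick below 0.1 N and x of offcut in the frame of tray between -0.06 and 0.06 m and y of offcut in the frame of tray between -0.05 and 0.05 m and z of offcut in the frame of tray between 0 and 0.03 m and linear speed of offcut below 0.03 m/s); the robot touches nothing.
It fails at once if a bystander is disturbed (moved 40 mm) (distance of any of sander, gouge, stub, chip from where it was at the start of the episode above 0.04 m).
It fails at once if the candlestick is dropped or slammed onto the board (reaches it at over 0.45 m/s, as a fall of about 10 mm gives) (linear speed of candlestick above 0.45 m/s and z of candlestick in the frame of board below 0.03 m and x of candlestick in the frame of board between -0.065 and 0.065 m and y of candlestick in the frame of board between -0.125 and 0.125 m).
It also fails if it takes over 72 s, if anything falls off the work surface, if the arm or the gripper's body presses on something with over 40 N, if the wrist force passes 120 N, or if a joint passes its speed limit or range.

## Working session

There is one attempt and no reset: what is moved stays moved. The work goes in short steps, Python scripts to look and compute and a shell command to move; the robot and the scene stay as the last step left them, time stands still between calls to the robot, and variables do not carry over. Pictures are saved under pics/ and viewed, at most 10 in all, crops included, and the job is handed in when it is done.

```bash
mkdir -p pics; cat > h.py <<'E'
from bench import *
import numpy as np, cv2
def uv(s,P):
    c=np.array(s["R"])@np.array(P,float)+np.array(s["t"]); p=np.array(s["intrinsics"])@c; return p[:2]/p[2]
def ray(s,u,v,z):
    R=np.array(s["R"]);t=np.array(s["t"]);o=-R.T@t;d=R.T@np.linalg.inv(s["intrinsics"])@[u,v,1]
    return o+d*(z-o[2])/d[2]
def save(im,n): cv2.imwrite("pics/"+n,cv2.cvtColor(np.ascontiguousarray(im),cv2.COLOR_RGB2BGR))
E
python3 - <<'E'
from h import *
for n in ("side","top"):
    s=snapshot(n); save(s["image"],n+"0.png")
    R=np.array(s["R"]); print(n,"cam",(-R.T@np.array(s["t"])).round())
    for q in "crate candlestick offcut tray board stop_post stop_face sander gouge stub chip".split():
        print(q,[(np.round(d["location"]).astype(int).tolist(),uv(s,d["location"]).astype(int).tolist(),round(d["conf"],2)) for d in place_of(s,q)])
st=sense();print(st["tool_pos"],st["tcp_rot"],st["finger_gap"])
E
```

```text
side cam [224. 991. 671.]
crate [([553, 256, -3], [212, 293], 0.66)]
candlestick [([510, 294, 23], [223, 298], 0.62)]
offcut [([571, 237, 5], [208, 284], 0.72)]
tray [([359, -451, 3], [325, 180], 0.92), ([574, -303, -6], [261, 194], 0.61), ([269, -215, 6], [344, 212], 0.58)]
board [([596, -42, -1], [233, 228], 0.8)]
stop_post [([602, -138, 66], [240, 195], 0.74)]
stop_face [([596, -44, 35], [233, 218], 0.56)]
sander [([437, 58, 0], [276, 253], 0.85)]
gouge [([424, -176, 2], [295, 213], 0.48)]
stub []
chip []
top cam [ 278.  -45. 1059.]
crate [([544, 253, -1], [167, 194], 0.64), ([597, -43, 1], [276, 174], 0.27)]
candlestick [([516, 295, 26], [148, 202], 0.77), ([546, 257, 1], [165, 193], 0.41)]
offcut [([570, 229, 9], [175, 184], 0.65), ([618, 319, 10], [143, 167], 0.61)]
tray [([357, -448, 1], [432, 262], 0.78), ([570, -303, -3], [372, 184], 0.69), ([595, -44, 35], [277, 171], 0.67), ([265, -220, 0], [346, 298], 0.62)]
board [([594, -43, 0], [277, 175], 0.89)]
stop_post [([611, -140, 64], [314, 162], 0.97)]
stop_face [([596, -45, 34], [277, 171], 0.65)]
sander [([437, 63, 0], [237, 233], 0.87), ([617, 320, 10], [142, 167], 0.73)]
gouge [([422, -178, 5], [328, 238], 0.92)]
stub [([487, 194, 9], [187, 214], 0.54)]
chip [([618, 322, 8], [142, 167], 0.47)]
[ 213.52710273 -560.73230498  248.31601693] [ 1.79999525e+02 -3.03486672e-04  2.08440218e+01] 85.34959383545039
```

View pics/top0.png

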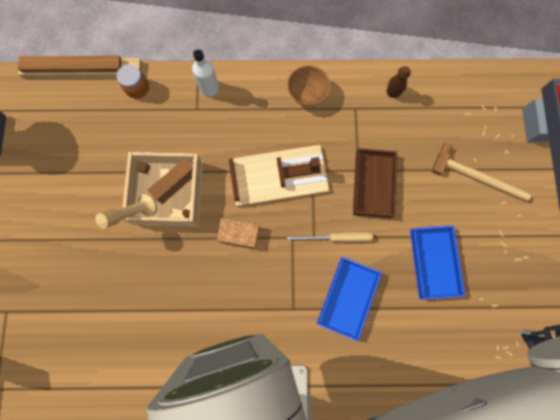

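View pics/side0.png

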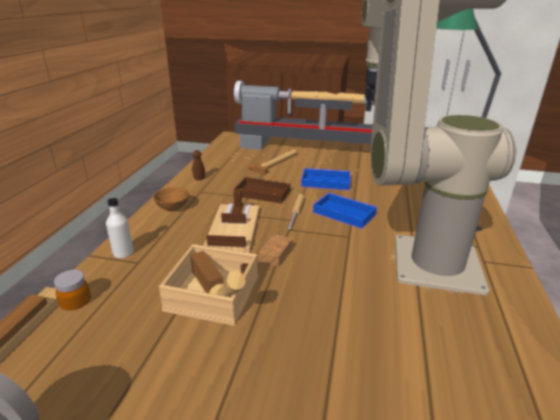

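The top view shows the crate at (163,188), with the dark offcut along its diagonal at (170,183) and the candlestick cup at lower left (103,217). The dark tray is at (376,183), with blue look-alikes at (437,262) and (349,298). The board is at (280,175), with its fence at the left (234,181) and the stop post at (314,165).
- Could pass for the offcut: the chip (142,167) and the sander (238,233). I choose the long block at (170,183).
- Could pass for the tray: the two blue ones. I choose the dark one.

```bash
python3 - <<'E'
from h import *
s=snapshot("top")
im=s["image"]; save(cv2.resize(im[140:240,85:205],None,fx=6,fy=6,interpolation=cv2.INTER_CUBIC),"crop1.png")
for q,z in (("offcut",56),("tray",32),("board",18),("crate",74),("sander",35),("candlestick",80)):
    for d in trace(s,q)[:2]:
        m=d["pixels"].astype(np.uint8)
        c=max(cv2.findContours(m,cv2.RETR_EXTERNAL,cv2.CHAIN_APPROX_NONE)[0],key=cv2.contourArea)[:,0]
        w=np.array([ray(s,u,v,z)[:2] for u,v in c],np.float32)
        r=cv2.minAreaRect(w); print(q,round(d["conf"],2),np.round(r[0]),np.round(r[1]),round(r[2],1),cv2.boxPoints(r).round().tolist())
E
```

```text
offcut 0.68 [568. 225.] [ 61. 129.] 43.0 [[502.0, 252.0], [590.0, 158.0], [634.0, 199.0], [546.0, 293.0]]
tray 0.88 [ 357. -446.] [184. 118.] 2.9 [[262.0, -392.0], [268.0, -509.0], [452.0, -500.0], [446.0, -383.0]]
tray 0.87 [ 567. -302.] [111. 189.] 84.6 [[468.0, -348.0], [656.0, -366.0], [667.0, -256.0], [478.0, -238.0]]
board 0.67 [592. -47.] [134. 252.] 8.9 [[506.0, 67.0], [545.0, -181.0], [677.0, -161.0], [639.0, 88.0]]
crate 0.81 [543. 244.] [192. 189.] 88.2 [[445.0, 151.0], [634.0, 146.0], [640.0, 337.0], [451.0, 343.0]]
crate 0.54 [560. 220.] [ 62. 126.] 46.1 [[493.0, 241.0], [584.0, 153.0], [627.0, 198.0], [536.0, 286.0]]
sander 0.97 [434.  57.] [102.  63.] 80.1 [[394.0, 12.0], [456.0, 1.0], [474.0, 102.0], [411.0, 113.0]]
candlestick 0.62 [483. 329.] [ 58. 155.] 18.7 [[430.0, 392.0], [480.0, 246.0], [535.0, 265.0], [485.0, 411.0]]
```

View pics/crop1.png

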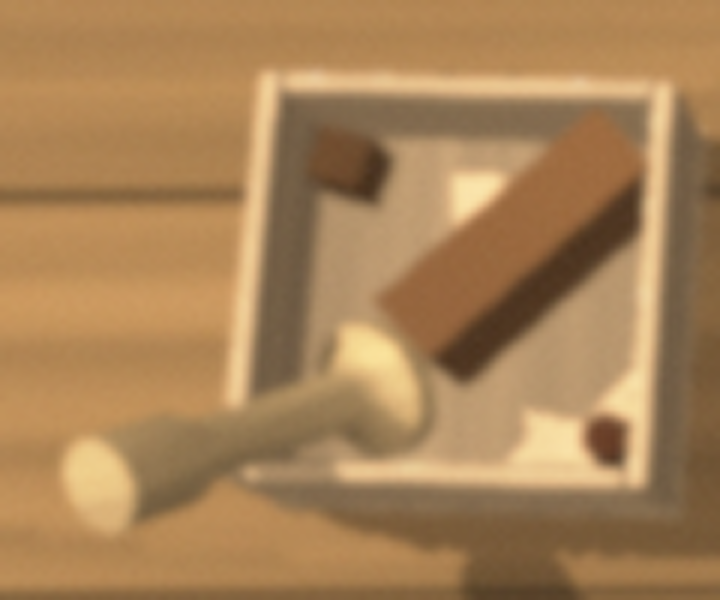

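The crop confirms the choice: the offcut is the long brown block, with its top face around crop (515,230), which is image (171,178). The candlestick foot is at crop (385,385), the chip at (350,165) and the stub at (605,440).

```bash
cat >> h.py <<'E'
from scipy.spatial.transform import Rotation as Ro
def go(P,rpy=None):
    s=sense(); A=Ro.from_euler("xyz",s["tcp_rot"],degrees=True)
    d=A.inv().apply(np.array(P,float)-s["tool_pos"])/10
    r=(A.inv()*Ro.from_euler("xyz",rpy,degrees=True)).as_rotvec() if rpy is not None else np.zeros(3)
    print("shift cm",d.round(2),"len",np.linalg.norm(d).round(1),"turn",r.round(3))
E
python3 - <<'E'
from h import *
s=snapshot("top")
f=lambda p,z:ray(s,85+p[0]/6,140+p[1]/6,z)[:2]
B=np.array([f(p,65) for p in ((598,108),(645,157),(440,358),(379,300))]);print("block",B.round().tolist(),B.mean(0).round())
C=np.array([f(p,74) for p in ((262,73),(674,84),(648,488),(233,475))]);print("crate",C.round().tolist(),C.mean(0).round())
for u,v in (((598+645)/2,(108+157)/2),((440+379)/2,(358+300)/2)): print(f((u,v),65))
print("cup top ctr z~127",f((100,485),125))
go([565,232,200],[180,0,135])
E
```

```text
block [[625.0, 195.0], [602.0, 174.0], [515.0, 257.0], [540.0, 284.0]] [570. 227.]
crate [[638.0, 337.0], [632.0, 161.0], [457.0, 166.0], [463.0, 337.0]] [548. 250.]
[613.46348922 184.39506035]
[527.23790625 270.47175601]
cup top ctr z~127 [450.24077373 368.78408034]
shift cm [ 61.05 -61.58   4.83] len 86.8 turn [ 0.    -0.    -1.992]
```

```bash
python3 -m handwheel '[[1,2.8,-2.8,0,0,0,0],[1,2.8,-2.8,0,0,0,0],[1,2.8,-2.8,0,0,0,0],[1,2.8,-2.8,0,0,0,0],[1,2.8,-2.8,0,0,0,0],[1,2.8,-2.8,0,0,0,0],[1,2.8,-2.8,0,0,0,0],[1,2.8,-2.8,0,0,0,0],[1,2.8,-2.8,0,0,0,0],[1,2.8,-2.8,0,0,0,0],[1,2.8,-2.8,0,0,0,0],[1,2.8,-2.8,0,0,0,0]]' 40
python3 -m handwheel '[[1,2.8,-2.8,0,0,0,0],[1,2.8,-2.8,0,0,0,0],[1,2.8,-2.8,0,0,0,0],[1,2.8,-2.8,0,0,0,0],[1,2.8,-2.8,0,0,0,0],[1,2.8,-2.8,0,0,0,0],[1,2.8,-2.8,0,0,0,0],[1,2.8,-2.8,0,0,0,0],[1,2.8,-2.8,0,0,0,0],[1,2,-2.4,0,0,0,0]]'
python3 -m handwheel '[[1,0,0,0,0,0,-0.12],[1,0,0,0,0,0,-0.12],[1,0,0,0,0,0,-0.12],[1,0,0,0,0,0,-0.12],[1,0,0,0,0,0,-0.12],[1,0,0,0,0,0,-0.12],[1,0,0,0,0,0,-0.12],[1,0,0,0,0,0,-0.12],[1,0,0,0,0,0,-0.12],[1,0,0,0,0,0,-0.12],[1,0,0,0,0,0,-0.12],[1,0,0,0,0,0,-0.12]]'
python3 - <<'E'
from h import *
print(sense()["joint_pos"]); go([566,231,130],[180,0,135])
E
```

```text
time: 2.6
tool_pos: [408.4, -125.3, 248.7]
tcp_rot: [180.0, -0.0, 20.8]
ft_force: [1.1, -0.1, -0.8]
finger_gap: 85.4
grip_force: 0.0
time: 3.43
tool_pos: [564.7, 230.3, 248.1]
tcp_rot: [-180.0, -0.0, 20.9]
ft_force: [0.6, -0.1, 0.1]
finger_gap: 85.4
grip_force: 0.0
time: 4.43
tool_pos: [564.0, 227.6, 248.3]
tcp_rot: [180.0, -0.0, 103.7]
ft_force: [-0.4, 0.5, 0.6]
finger_gap: 85.3
grip_force: 0.0
[1.71463214e+01 8.72423110e+00 8.38960505e+01 1.54311203e-03
 8.73780853e+01 3.45346981e+00]
shift cm [ 0.28  0.28 11.83] len 11.8 turn [ 0.    -0.    -0.546]
```

```bash
python3 -m handwheel '[[1,0,0,2,0,0,-0.11],[1,0,0,2.5,0,0,-0.11],[1,0,0,2.5,0,0,-0.11],[1,0,0,2.5,0,0,-0.11],[1,0.1,0.38,2.3,0,0,-0.106],[1,0,0,1.5,0,0,0],[1,0,0,0,0,0,0]]'
python3 - <<'E'
from h import *
go([566,231,43],[180,0,135])
s=snapshot("top");save(cv2.resize(s["image"][120:240,85:245],None,fx=5,fy=5,interpolation=cv2.INTER_CUBIC),"c2.png")
E
```

```text
time: 5.02
tool_pos: [563.5, 229.9, 110.6]
tcp_rot: [-179.6, -0.2, 134.6]
ft_force: [-1.4, -0.5, -0.4]
finger_gap: 85.0
grip_force: 0.0
shift cm [-0.12  0.29  6.76] len 6.8 turn [-0.006 -0.003 -0.006]
```

View pics/c2.png

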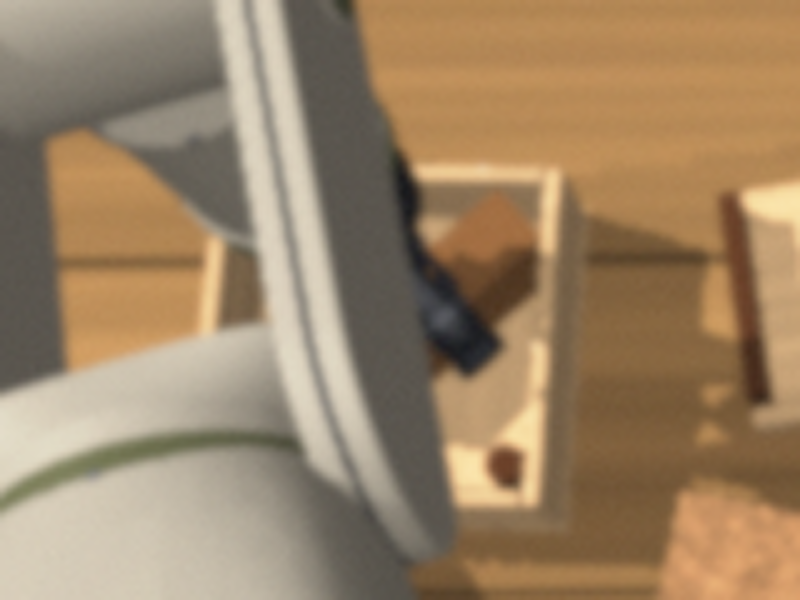

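The fingers, at crop (460,330), straddle the block squarely. I'll descend and close.

```bash
python3 -m handwheel '[[1,0,0.2,2,0,0,0],[1,0,0,2,0,0,0],[1,0,0,1.6,0,0,0],[1,0,0,1.1,0,0,0],[1,0,0,0,0,0,0],[1,0,0,0,0,0,0]]' 60
python3 -m handwheel '[[-1,0,0,0,0,0,0],[-1,0,0,0,0,0,0],[-1,0,0,0,0,0,0],[-1,0,0,0,0,0,0],[-1,0,0,0,0,0,0],[-1,0,0,0,0,0,0],[-1,0,0,0,0,0,0],[-1,0,0,0,0,0,0]]'
```

```text
time: 5.57
tool_pos: [568.0, 232.2, 49.1]
tcp_rot: [180.0, 0.0, 134.6]
ft_force: [0.1, -0.0, 0.4]
finger_gap: 85.3
grip_force: 0.0
time: 6.23
tool_pos: [568.8, 232.9, 49.7]
tcp_rot: [179.8, 0.0, 134.6]
ft_force: [1.0, 3.0, 5.3]
finger_gap: 35.3
grip_force: 60.6
```

```bash
python3 -m handwheel '[[-1,0,0,-0.5,0,0,0],[-1,0,0,-1,0,0,0],[-1,0,0,-1,0,0,0],[-1,0,0,-1,0,0,0],[-1,0,0,-1.5,0,0,0],[-1,0,0,-2,0,0,0],[-1,0,0,-2,0,0,0],[-1,0,0,-2,0,0,0],[-1,0,0,-2,0,0,0],[-1,0,0,-1,0,0,0]]'
python3 - <<'E'
from h import *
go([568,-302,200],[180,0,174.5])
E
```

```text
time: 7.07
tool_pos: [568.3, 232.1, 190.7]
tcp_rot: [179.9, 0.1, 134.6]
ft_force: [1.1, 1.7, -0.4]
finger_gap: 34.9
grip_force: 60.6
shift cm [-37.99 -37.53  -0.94] len 53.4 turn [ 0.001  0.002 -0.696]
```

```bash
python3 -m handwheel '[[-1,-1.5,-1.5,0,0,0,0],[-1,-2.9,-2.9,0,0,0,0],[-1,-2.9,-2.9,0,0,0,0],[-1,-2.9,-2.9,0,0,0,0],[-1,-2.9,-2.9,0,0,0,0],[-1,-2.9,-2.9,0,0,0,0],[-1,-2.9,-2.9,0,0,0,0],[-1,-2.9,-2.9,0,0,0,0],[-1,-2.9,-2.9,0,0,0,0],[-1,-2.9,-2.9,0,0,0,0],[-1,-2.9,-2.9,0,0,0,0],[-1,-2.9,-2.9,0,0,0,0]]'
python3 -m handwheel '[[-1,-2.9,-2.7,0,0,0,0],[-1,-1.7,-1.6,0,0,0,0],[-1,0,0,0,0,0,-0.116],[-1,0,0,0,0,0,-0.116],[-1,0,0,1,0,0,-0.116],[-1,0,0,2,0,0,-0.116],[-1,0,0,2,0,0,-0.116],[-1,0,0,2,0,0,-0.116],[-1,0,0,0,0,0,0]]'
python3 - <<'E'
from h import *
go([568,-302,50],[180,0,174.5])
s=snapshot("side");save(cv2.resize(s["image"][130:330,140:380],None,fx=3,fy=3,interpolation=cv2.INTER_CUBIC),"c3.png")
for q in ("offcut","candlestick","tray"):
    print(q,[(np.round(d["location"]).astype(int).tolist(),round(d["conf"],2)) for d in place_of(s,q)])
E
```

```text
time: 8.07
tool_pos: [563.6, -242.1, 187.2]
tcp_rot: [-180.0, -0.1, 134.6]
ft_force: [0.8, -1.2, -1.4]
finger_gap: 35.2
grip_force: 60.6
time: 8.82
tool_pos: [562.9, -301.2, 111.9]
tcp_rot: [179.8, -0.5, 174.8]
ft_force: [-0.8, 0.5, -3.2]
finger_gap: 35.3
grip_force: 60.6
shift cm [-0.57 -0.06  6.18] len 6.2 turn [ 0.004 -0.009  0.006]
offcut [([563, -300, 68], 0.84), ([424, -178, -1], 0.19)]
candlestick [([514, 301, 25], 0.93)]
tray [([571, -302, -3], 0.98), ([363, -448, 1], 0.83), ([267, -215, 3], 0.63)]
```

View pics/c3.png

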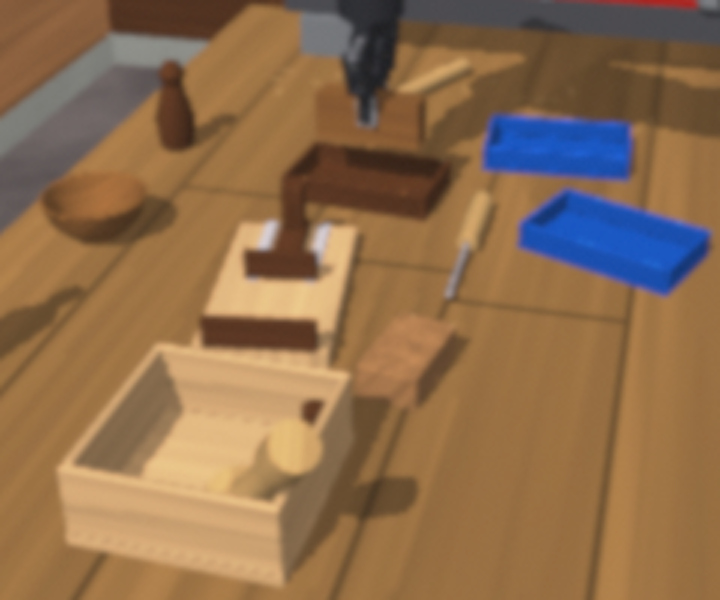

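```bash
python3 -m handwheel '[[-1,-0.2,0,2,0,0,0],[-1,0,0,2,0,0,0],[-1,0,0,1.4,0,0,0],[-1,0,0,0.4,0,0,0],[-1,0,0,0.3,0,0,0],[-1,0,0,0,0,0,0],[-1,0,0,0,0,0,0]]'
```

```text
time: 9.6
tool_pos: [569.1, -303.8, 58.6]
tcp_rot: [-180.0, 0.1, 174.5]
ft_force: [1.4, -0.1, -1.2]
finger_gap: 35.0
grip_force: 60.6
```

```bash
python3 -m handwheel '[[-1,0,0,0.5,0,0,0],[-1,0,0,0.3,0,0,0],[-1,0,0,0.2,0,0,0],[-1,0,0,0,0,0,0],[-1,0,0,0,0,0,0]]'
```

```text
time: 10.02
tool_pos: [568.3, -303.3, 47.2]
tcp_rot: [180.0, -0.0, 174.5]
ft_force: [0.3, 0.7, -1.4]
finger_gap: 35.4
grip_force: 60.8
```

```bash
python3 -m handwheel '[[0.1,0,0,0,0,0,0],[0.1,0,0,0,0,0,0],[0.1,0,0,0,0,0,0],[0.1,0,0,-0.5,0,0,0],[0.1,0,0,-1.5,0,0,0],[0.1,0,0,-3,0,0,0],[0.1,0,0,-4,0,0,0],[1,0,0,-4,0,0,0],[1,0,0,-4,0,0,0]]'
python3 - <<'E'
from h import *
P=[]
for n in ("side","top"):
    s=snapshot(n); save(s["image"],n+"1.png")
    for q in ("offcut","candlestick","crate","board","stop_post","stop_face"):
        print(n,q,[(np.round(d["location"]).astype(int).tolist(),uv(s,d["location"]).astype(int).tolist(),round(d["conf"],2)) for d in place_of(s,q)])
    for d in trace(s,"candlestick")[:1]:
        m=d["pixels"].astype(np.uint8); c=max(cv2.findContours(m,cv2.RETR_EXTERNAL,cv2.CHAIN_APPROX_NONE)[0],key=cv2.contourArea)
        print(cv2.approxPolyDP(c,2,True)[:,0].tolist())
s=snapshot("top");a=cv2.resize(s["image"][165:235,85:205],None,fx=6,fy=6,interpolation=cv2.INTER_CUBIC)
save(a,"c4t.png")
s=snapshot("side");b=cv2.resize(s["image"][235:335,150:270],None,fx=6,fy=6,interpolation=cv2.INTER_CUBIC)
save(b,"c4s.png")
E
```

```text
time: 10.77
tool_pos: [568.2, -303.2, 220.7]
tcp_rot: [-180.0, 0.0, 174.5]
ft_force: [0.7, 0.2, -0.0]
finger_gap: 69.8
grip_force: 0.0
side offcut [([571, -299, 0], [262, 193], 0.76)]
side candlestick [([513, 297, 27], [221, 297], 0.81)]
side crate [([556, 254, 0], [211, 291], 0.78)]
side board []
side stop_post [([606, -139, 66], [239, 195], 0.73)]
side stop_face [([598, -45, 36], [232, 218], 0.7)]
[[246, 277], [243, 272], [234, 270], [223, 286], [216, 286], [210, 292], [231, 296], [244, 285]]
top offcut []
top candlestick [([518, 296, 23], [147, 202], 0.79)]
top crate [([548, 255, 1], [166, 193], 0.84)]
top board [([595, -41, 1], [276, 175], 0.86)]
top stop_post [([611, -139, 66], [314, 161], 0.85)]
top stop_face [([595, -45, 34], [277, 171], 0.82), ([608, -138, 67], [313, 163], 0.41)]
[[155, 199], [147, 192], [141, 193], [133, 204], [120, 210], [99, 214], [97, 222], [103, 229], [108, 229], [136, 213], [151, 214], [156, 209]]
```

View pics/c4t.png

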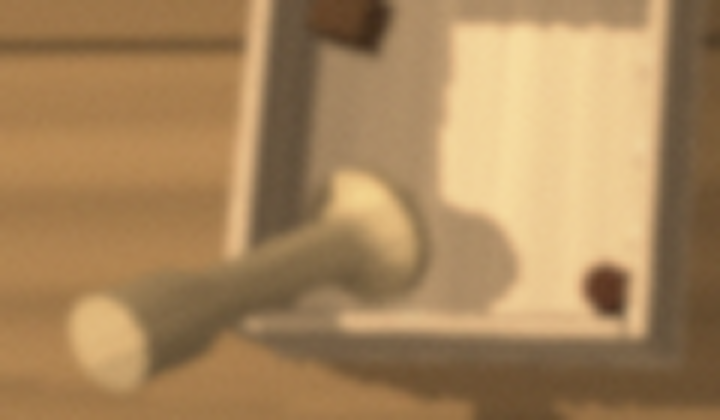

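View pics/c4s.png

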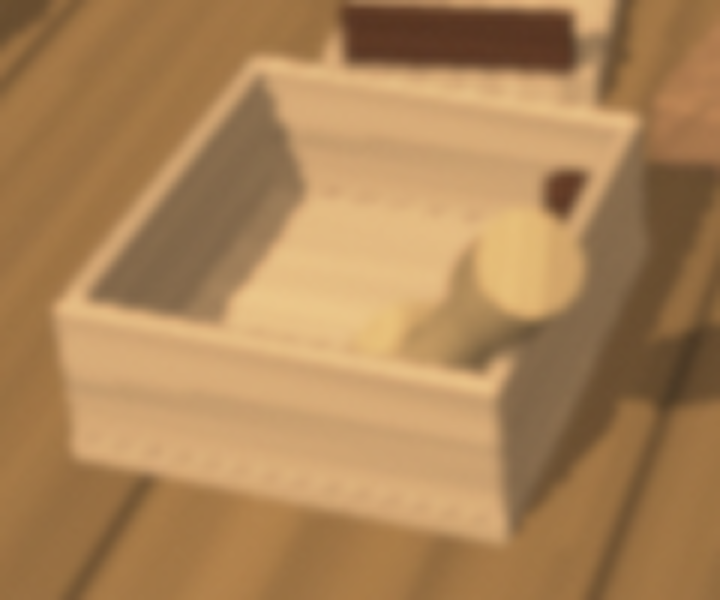

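Top crop: the cup top is at (107,342) and the foot at (370,235); the lean is unchanged and the offcut is out. Side crop: the cup face is at (530,262). The trained network puts the offcut in the tray. Next I'll triangulate the cup.

```bash
python3 - <<'E'
from h import *
a=snapshot("top");b=snapshot("side")
def PM(s): return np.array(s["intrinsics"])@np.c_[np.array(s["R"]),np.array(s["t"])]
X=cv2.triangulatePoints(PM(a),PM(b),np.array([[102.8],[222.]]),np.array([[238.3],[278.7]]));C=(X[:3]/X[3]).ravel()
print("cup",C,uv(a,C),uv(b,C),"ray145",ray(a,102.8,222,144.5))
F=np.array([515,297,27.]);d=C-F;L=np.linalg.norm(d);print(L,np.degrees(np.arccos(d[2]/L)),np.degrees(np.arctan2(d[1],d[0])))
for m in (C,):
    ax=d/L; g=m-18*ax; print("grasp",g,"pre",m+60*ax)
go(C+70*ax,[180,0,132])
E
```

```text
cup [445.81304121 358.90304777 141.6352104 ] [102.70958578 221.40465063] [238.93286197 278.8627819 ] ray145 [443.89784573 357.32156603 144.5       ]
147.51289453611213 39.002369867532714 138.18032374480666
grasp [454.25545746 351.34943788 127.64705165] pre [417.6716537  384.08174743 188.26240625]
shift cm [22.09 67.36  2.13] len 70.9 turn [0.    0.    0.742]
```

```bash
python3 -m handwheel '[[1,1.3,3.9,-0.5,0,0,0],[1,1.3,3.9,-0.5,0,0,0],[1,1.3,3.9,-0.5,0,0,0],[1,1.3,3.9,-0.5,0,0,0],[1,1.3,3.9,-0.5,0,0,0],[1,1.3,3.9,-0.5,0,0,0],[1,1.3,3.9,-0.5,0,0,0],[1,1.3,3.9,-0.5,0,0,0],[1,1.3,3.9,-0.5,0,0,0],[1,1.3,3.9,-0.5,0,0,0],[1,1.3,3.9,-0.5,0,0,0],[1,1.3,3.9,-0.5,0,0,0]]'
python3 -m handwheel '[[1,1.3,3.9,-0.5,0,0,0],[1,1.3,3.9,-0.5,0,0,0],[1,1.3,3.9,-0.5,0,0,0],[1,1.3,3.9,-0.5,0,0,0],[1,1.3,3.9,-0.5,0,0,0],[1,0,0,0,0,0,0.12],[1,0,0,0,0,0,0.12],[1,0,0,0,0,0,0.12],[1,0,0,0,0,0,0.12],[1,0,0,0,0,0,0.12],[1,0,0,0,0,0,0.07]]'
python3 -m handwheel '[[1,0,0,0,0,-0.12,0],[1,0,0,0,0,-0.12,0],[1,0,0,0,0,-0.12,0],[1,0,0,0,0,-0.12,0],[1,0,0,0,0,-0.12,0],[1,0,0,0,0,-0.08,0],[1,0,0,0,0,0,0]]'
cat >> h.py <<'E'
def tgt(P,yaw,tilt):
    s=sense(); A=Ro.from_euler("xyz",s["tcp_rot"],degrees=True)
    T=Ro.from_euler("xyz",[180,0,yaw],degrees=True)*Ro.from_rotvec([0,-np.radians(tilt),0])
    d=A.inv().apply(np.array(P,float)-s["tool_pos"])/10
    print("shift cm",d.round(2),"len",np.linalg.norm(d).round(1),"turn",(A.inv()*T).as_rotvec().round(3),"J",np.round(s["joint_pos"]))
E
python3 - <<'E'
from h import *
tgt([413,389,196],136,39)
E
```

```text
time: 12.77
tool_pos: [457.1, 179.3, 278.0]
tcp_rot: [180.0, 0.1, 174.5]
ft_force: [0.8, 0.5, -0.5]
finger_gap: 85.5
grip_force: 0.0
time: 13.68
tool_pos: [411.8, 377.9, 302.4]
tcp_rot: [180.0, 0.0, 135.8]
ft_force: [0.6, 0.4, -0.1]
finger_gap: 85.7
grip_force: 0.0
time: 14.27
tool_pos: [409.7, 378.6, 299.6]
tcp_rot: [-179.6, 39.2, 136.6]
ft_force: [0.3, 0.7, -1.6]
finger_gap: 85.2
grip_force: 0.0
shift cm [6.92 1.03 7.72] len 10.4 turn [0.    0.004 0.008] J [ 60.   6.  89. -38.  94.  14.]
```

```bash
python3 -m handwheel '[[1,1.7,0.25,1.9,0,0,0],[1,1.7,0.25,1.9,0,0,0],[1,1.7,0.25,1.9,0,0,0],[1,1.8,0.25,2,0,0,0],[1,0,0,0,0,0,0],[1,0,0,0,0,0,0]]'
python3 - <<'E'
from h import *
tgt([413,389,196],136,39)
tgt([454,349,126],136,39)
s=snapshot("side");save(cv2.resize(s["image"][190:330,160:360],None,fx=4,fy=4,interpolation=cv2.INTER_CUBIC),"c5.png")
E
```

```text
time: 14.77
tool_pos: [415.0, 387.5, 198.3]
tcp_rot: [-179.8, 38.9, 136.2]
ft_force: [0.3, 0.1, 1.1]
finger_gap: 85.6
grip_force: 0.0
shift cm [ 0.34 -0.03  0.03] len 0.3 turn [-0.002 -0.002  0.003] J [ 60.  13.  93. -38.  86.  20.]
shift cm [ 0.28 -0.04  9.07] len 9.1 turn [-0.002 -0.002  0.003] J [ 60.  13.  93. -38.  86.  20.]
```

View pics/c5.png

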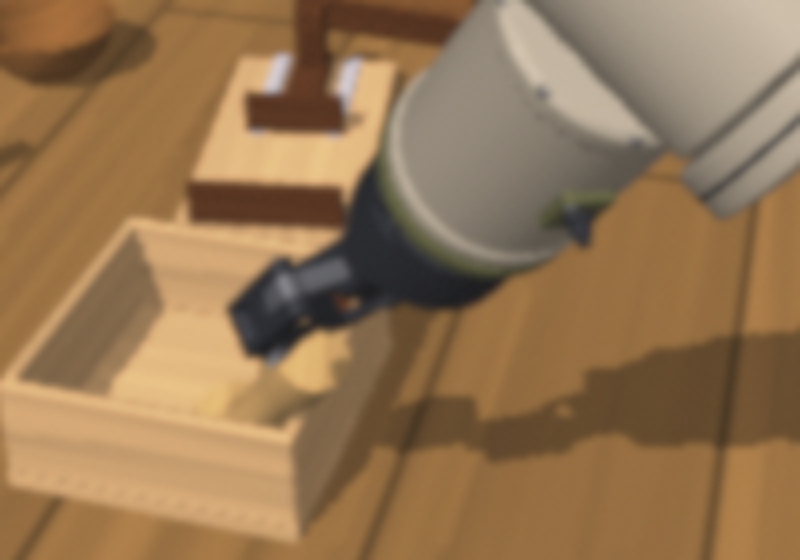

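The near finger is at crop (260,310) and the cup at (320,365), on the tool's axis. I'll advance along that axis in small steps.

```bash
python3 -m handwheel '[[1,0.3,0,1.5,0,0,0],[1,0,0,1.5,0,0,0],[1,0,0,1.5,0,0,0],[1,0,0,1.5,0,0,0],[1,0,0,1,0,0,0],[1,0,0,1,0,0,0],[1,0,0,0.7,0,0,0],[1,0,0,0,0,0,0],[1,0,0,0,0,0,0]]' 30
python3 - <<'E'
from h import *
tgt([454,349,126],136,39)
E
```

```text
time: 15.57
tool_pos: [452.9, 352.3, 129.9]
tcp_rot: [180.0, 39.0, 136.1]
ft_force: [-0.1, 0.2, 0.5]
finger_gap: 85.3
grip_force: 0.0
shift cm [ 0.01 -0.16  0.5 ] len 0.5 turn [ 0.001 -0.001  0.001] J [ 55.  15.  98. -40.  77.  21.]
```

Good depth. Close.

```bash
python3 -m handwheel '[[0.3,0,-0.1,0.3,0,0,0],[0.1,0,0,0,0,0,0],[0,0,0,0,0,0,0],[-0.1,0,0,0,0,0,0],[-0.2,0,0,0,0,0,0],[-1,0,0,0,0,0,0],[-1,0,0,0,0,0,0],[-1,0,0,0,0,0,0],[-1,0,0,0,0,0,0],[-1,0,0,0,0,0,0]]' 50
```

```text
time: 16.4
tool_pos: [453.6, 350.5, 127.5]
tcp_rot: [179.9, 39.0, 136.1]
ft_force: [0.9, 1.5, 2.0]
finger_gap: 37.0
grip_force: 51.2
```

The grip reads 37 mm on the 38 mm cup. Next I'll swing it upright about the foot while easing it inward.

```bash
python3 -m handwheel '[[-1,-0.3,0,0.1,0,0,0],[-1,-1.1,0,0,0,0.06,0],[-1,-1.15,0,0,0,0.068,0],[-1,-1.15,0,0,0,0.068,0],[-1,-1.15,0,0,0,0.068,0],[-1,-1.15,0,0,0,0.068,0],[-1,-1.15,0,0,0,0.068,0],[-1,0,0,0,0,0,0]]'
python3 - <<'E'
from h import *
tgt([540,265,200],136,0)
E
```

```text
time: 17.07
tool_pos: [501.0, 304.8, 163.8]
tcp_rot: [179.8, 15.9, 135.9]
ft_force: [0.3, -0.3, -0.8]
finger_gap: 36.9
grip_force: 50.6
shift cm [-6.35 -0.14 -1.96] len 6.7 turn [ 0.002  0.278 -0.002] J [ 35.   7.  97. -16.  74.  -6.]
```

```bash
python3 -m handwheel '[[-1,-1.3,0,-0.3,0,0.07,0],[-1,-1.3,0,-0.4,0,0.07,0],[-1,-1.3,0,-0.5,0,0.07,0],[-1,-1.2,0,-0.5,0,0.066,0],[-1,-1,0,-1,0,0,0],[-1,0,0,-2,0,0,0],[-1,0,0,-2.5,0,0,0],[-1,0,0,-2.5,0,0,0],[-1,0,0,-1.5,0,0,0],[-1,0,0,0,0,0,0]]'
python3 - <<'E'
from h import *
a=snapshot("top");b=snapshot("side")
for s in (a,b):
  for q in ("candlestick","board","stop_post","stop_face","stub","chip","offcut"):
    print(q,[(np.round(d["location"]).astype(int).tolist(),round(d["conf"],2)) for d in place_of(s,q)])
tgt([608,34,260],136,0)
# board edges
for d in trace(a,"board")[:1]:
    m=d["pixels"].astype(np.uint8); c=max(cv2.findContours(m,cv2.RETR_EXTERNAL,cv2.CHAIN_APPROX_NONE)[0],key=cv2.contourArea)
    r=cv2.minAreaRect(np.array([ray(a,u,v,18)[:2] for u,v in c[:,0]],np.float32));print(r,cv2.boxPoints(r).round())
save(cv2.resize(a["image"][135:215,225:335],None,fx=7,fy=7,interpolation=cv2.INTER_CUBIC),"c6.png")
E
```

```text
time: 17.9
tool_pos: [540.4, 268.5, 286.9]
tcp_rot: [179.7, 0.5, 136.1]
ft_force: [1.0, -0.6, -0.5]
finger_gap: 36.9
grip_force: 50.6
candlestick [([546, 271, 154], 0.96), ([570, -304, -2], 0.29)]
board [([596, -42, 2], 0.72)]
stop_post [([609, -142, 66], 0.92)]
stop_face [([593, -45, 35], 0.98)]
stub [([487, 197, 4], 0.45), ([596, -44, 36], 0.43)]
chip [([617, 318, 8], 0.61)]
offcut [([566, -306, 8], 0.76), ([488, 196, 6], 0.52)]
candlestick [([541, 272, 150], 0.72)]
board [([596, -41, 4], 0.7)]
stop_post [([603, -142, 67], 0.66)]
stop_face []
stub [([484, 191, 8], 0.6)]
chip [([486, 194, 10], 0.51)]
offcut [([568, -304, 2], 0.88)]
shift cm [-21.13 -12.08   2.34] len 24.5 turn [0.    0.004 0.002] J [ 22.   7.  82.  -0.  91. -24.]
((591.7976684570312, -46.447357177734375), (134.54762268066406, 251.86436462402344), 8.812448501586914) [[ 506.   68.]
 [ 545. -181.]
 [ 678. -161.]
 [ 639.   88.]]
```

View pics/c6.png

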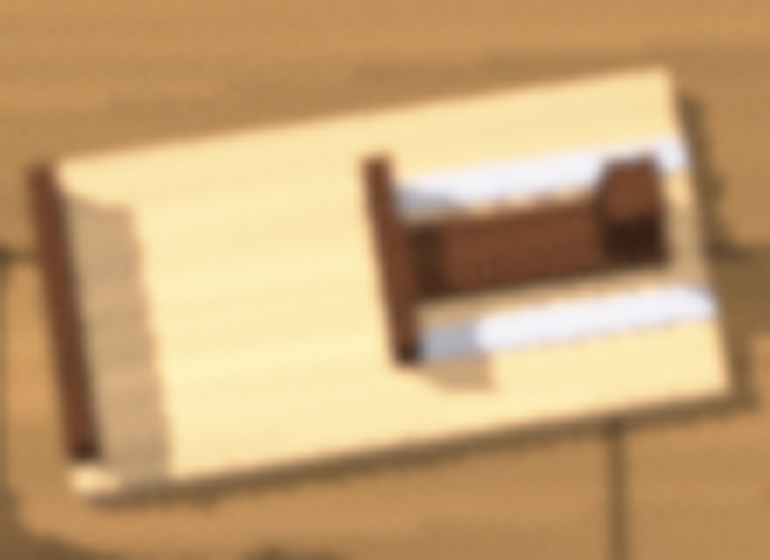

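The crop shows the fence's inner top edge from (58,163) to (99,456), the stop plate's top from (388,155) to (415,360), and the post top at (630,190). The board's right corners are at (667,68) and (731,392).

```bash
python3 - <<'E'
from h import *
a=snapshot("top")
f=lambda u,v,z:ray(a,225+u/7,135+v/7,z)[:2]
f1,f2=f(58,163,48),f(99,456,48);fm=(f1+f2)/2;print("fence",f1,f2,fm,np.linalg.norm(f1-f2))
p1,p2=f(388,155,50),f(393+22,360,50)
s1,s2=f(362,155,50),f(396,362,50);sm=(s1+s2)/2;print("stop face",s1,s2,sm)
b1,b2=f(667,68,18),f(731,392,18);bm=(b1+b2)/2;print("end",b1,b2,bm,np.linalg.norm(b1-b2))
y=fm-bm;print("len (exp 238)",np.linalg.norm(y));y/=np.linalg.norm(y);print("ydir",y,"yaw",np.degrees(np.arctan2(y[1],y[0]))-90, "gap",(fm-sm)@y)
print("post top",f(630,190,84))
print("target y=+70:",fm-43*y,"center",fm-113*y)
E
```

```text
fence [628.83193822  71.42782599] [515.83502925  54.655547  ] [572.33348374  63.0416865 ] 114.23489299883146
stop face [630.49043435 -42.63904047] [550.18080854 -54.66421975] [590.33562145 -48.65163011]
end [ 676.42761625 -161.55362512] [ 546.10774281 -182.18812377] [ 611.26767953 -171.87087445] 131.94336644063043
len (exp 238) 238.11716210831108
ydir [-0.16350857  0.98654191] yaw 9.41060500642304 gap 113.13364211065985
post top [ 604.64833098 -139.46971216]
target y=+70: [579.36435209  20.62038418] center [590.80995173 -48.43754982]
```

```bash
python3 - <<'E'
from h import *
tgt([580,17,200],136,0)
E
```

```text
shift cm [-20.27 -15.25   8.34] len 26.7 turn [0.    0.004 0.002] J [ 22.   7.  82.  -0.  91. -24.]
```

```bash
python3 -m handwheel '[[-1,-1,-0.7,0,0,0,0],[-1,-2,-1.5,0,0,0,0],[-1,-2.3,-1.7,0,0,0,0],[-1,-2.3,-1.7,0,0,0,0],[-1,-2.3,-1.7,0.5,0,0,0],[-1,-2.3,-1.7,1,0,0,0],[-1,-2.3,-1.7,1.5,0,0,0],[-1,-2.3,-1.7,1.5,0,0,0],[-1,-2,-1.6,1.5,0,0,0],[-1,-1,-0.8,1.3,0,0,0],[-1,-0.4,-0.3,1,0,0,0],[-1,0,0,0,0,0,0]]'
python3 - <<'E'
from h import *
tgt([580,17,165],136,0)
for n in ("top","side"):
  s=snapshot(n)
  for q in ("candlestick","stop_face","board"):
    print(q,[(np.round(d["location"]).astype(int).tolist(),round(d["conf"],2)) for d in place_of(s,q)])
save(cv2.resize(s["image"][140:260,170:330],None,fx=5,fy=5,interpolation=cv2.INTER_CUBIC),"c7.png")
E
```

```text
time: 19.8
tool_pos: [579.1, 17.5, 197.5]
tcp_rot: [-179.8, 0.0, 136.0]
ft_force: [-0.8, 0.5, -1.1]
finger_gap: 37.2
grip_force: 50.5
shift cm [-0.1   0.03  3.25] len 3.3 turn [-0.003  0.001  0.   ] J [ -3.   6.  92.  -0.  82. -49.]
candlestick [([565, -304, 6], 0.7), ([581, 22, 65], 0.57), ([570, -304, 0], 0.49)]
stop_face [([594, -43, 34], 0.75)]
board [([598, -46, 0], 0.68), ([571, -303, -1], 0.68)]
candlestick [([583, 21, 72], 0.91)]
stop_face [([595, -46, 39], 0.65)]
board [([597, -43, 1], 0.58)]
```

View pics/c7.png

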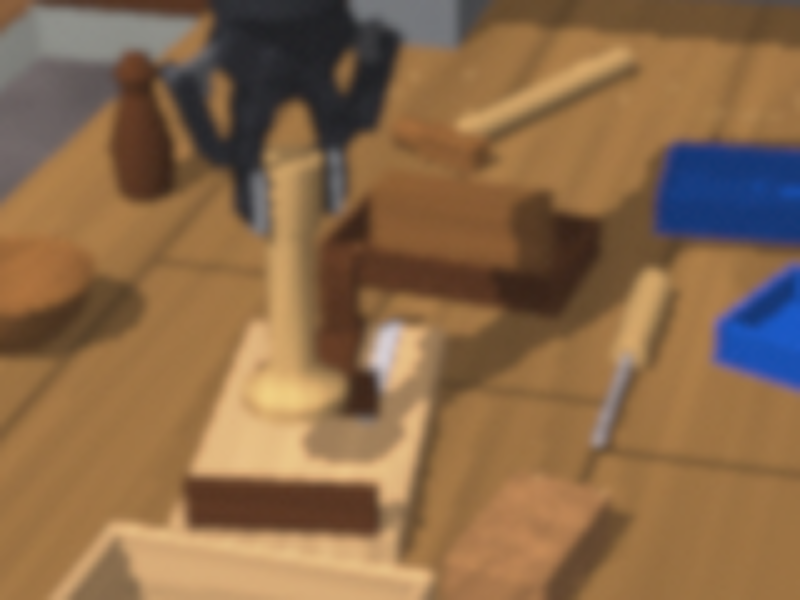

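The picture shows the candlestick held upright over the board between stop and fence, with its foot at (295,390), and the offcut lying in the tray. I'll lower it gently.

```bash
python3 -m handwheel '[[-1,0,0,1,0,0,0],[-1,0,0,1,0,0,0],[-1,0,0,1,0,0,0],[-1,0,0,0.7,0,0,0],[-1,0,0,0,0,0,0],[-1,0,0,0,0,0,0]]' 25
python3 -m handwheel '[[-1,0,0,0.3,0,0,0],[-1,0,0,0.3,0,0,0],[-1,0,0,0,0,0,0]]'
```

```text
time: 20.7
tool_pos: [579.8, 18.5, 162.1]
tcp_rot: [-179.9, 0.1, 136.1]
ft_force: [-0.2, -0.6, -1.3]
finger_gap: 37.3
grip_force: 50.6
time: 20.95
tool_pos: [580.6, 18.5, 157.1]
tcp_rot: [-180.0, 0.2, 136.1]
ft_force: [0.1, 0.1, -0.5]
finger_gap: 37.2
grip_force: 50.6
```

```bash
for i in 1; do python3 -m handwheel '[[-1,0,0,0.2,0,0,0],[-1,0,0,0.2,0,0,0],[-1,0,0,0,0,0,0]]'; done; python3 -m handwheel '[[-1,0,0,0.2,0,0,0],[-1,0,0,0,0,0,0]]'
```

```text
time: 21.2
tool_pos: [580.4, 18.4, 153.0]
tcp_rot: [-180.0, 0.2, 136.1]
ft_force: [0.5, 0.5, -0.6]
finger_gap: 37.1
grip_force: 50.6
time: 21.37
tool_pos: [580.5, 18.5, 151.0]
tcp_rot: [-180.0, 0.2, 136.1]
ft_force: [0.2, 1.0, -0.4]
finger_gap: 37.5
grip_force: 50.6
```

```bash
python3 -m handwheel '[[-1,0,0,0.15,0,0,0],[-1,0,0,0,0,0,0]]'; python3 -m handwheel '[[-1,0,0,0.15,0,0,0],[-1,0,0,0,0,0,0]]'; python3 - <<'E'
from h import *
for n in ("top","side"):
  s=snapshot(n)
  print([(np.round(d["location"]).astype(int).tolist(),round(d["conf"],2)) for d in place_of(s,"candlestick")])
E
```

```text
time: 21.53
tool_pos: [580.5, 18.5, 149.6]
tcp_rot: [-180.0, 0.2, 136.1]
ft_force: [0.6, -0.0, -1.4]
finger_gap: 37.1
grip_force: 50.6
time: 21.7
tool_pos: [580.8, 18.5, 148.5]
tcp_rot: [180.0, 0.2, 136.1]
ft_force: [-0.3, 0.0, -1.1]
finger_gap: 37.0
grip_force: 50.4
[([585, 23, 18], 0.59)]
[([586, 22, 16], 0.8)]
```

```bash
python3 -m handwheel '[[-1,0,0,0.12,0,0,0],[-1,0,0,0,0,0,0]]'; python3 -m handwheel '[[-1,0,0,0.12,0,0,0],[-1,0,0,0,0,0,0]]'
```

```text
time: 22.07
tool_pos: [581.3, 18.5, 148.0]
tcp_rot: [179.9, 0.3, 136.1]
ft_force: [-0.3, 1.4, 3.4]
finger_gap: 37.0
grip_force: 46.2
time: 22.23
tool_pos: [581.9, 18.7, 147.7]
tcp_rot: [179.9, 0.4, 136.1]
ft_force: [-0.7, 1.2, 8.5]
finger_gap: 37.3
grip_force: 43.0
```

```bash
python3 -m handwheel '[[-1,0,0,-0.08,0,0,0],[-0.1,0,0,0,0,0,0],[0,0,0,0,0,0,0],[0.2,0,0,0,0,0,0],[0.5,0,0,0,0,0,0],[0.8,0,0,0,0,0,0],[1,0,0,0,0,0,0],[1,0,0,0,0,0,0]]'
python3 - <<'E'
from h import *
for n in ("top","side"):
  s=snapshot(n)
  for q in ("candlestick","stop_post","stop_face"): print(q,[(np.round(d["location"]).astype(int).tolist(),round(d["conf"],2)) for d in place_of(s,q)])
E
```

```text
time: 22.9
tool_pos: [580.5, 18.4, 146.5]
tcp_rot: [-180.0, 0.2, 136.1]
ft_force: [1.4, 0.0, -0.4]
finger_gap: 85.4
grip_force: 0.0
candlestick []
stop_post [([610, -140, 65], 0.82)]
stop_face [([595, -42, 32], 0.71)]
candlestick [([583, 22, 15], 0.69), ([437, 57, 1], 0.61), ([552, 256, -1], 0.22)]
stop_post [([605, -140, 68], 0.72)]
stop_face [([599, -45, 35], 0.63), ([585, 24, 20], 0.4)]
```

```bash
python3 -m handwheel '[[1,0,0,-0.5,0,0,0],[1,0,0,-1,0,0,0],[1,0,0,-1.5,0,0,0],[1,0,0,-2,0,0,0],[1,0,0,-2.5,0,0,0],[1,0,0,-2.5,0,0,0],[1,0,0,-2,0,0,0],[1,0,0,0,0,0,0]]'
python3 - <<'E'
from h import *
for n in ("top","side"):
  s=snapshot(n)
  print([(np.round(d["location"]).astype(int).tolist(),round(d["conf"],2)) for d in place_of(s,"candlestick")])
  for d in trace(s,"candlestick")[:1]:
    m=d["pixels"]; v,u=np.nonzero(m); print(u.min(),u.max(),v.min(),v.max(),"pred foot/top",uv(s,[583,22,18]),uv(s,[583,22,168]))
    for r in range(v.min(),v.max()+1,5): print(r,u[v==r].mean().round(1),end="; ")
tgt([607,-140,200],99.3,0)
E
```

```text
time: 23.97
tool_pos: [582.7, 18.7, 274.0]
tcp_rot: [179.6, 0.6, 136.1]
ft_force: [0.9, 0.2, 0.9]
finger_gap: 85.6
grip_force: 0.0
[]
243 253 153 180 pred foot/top [252.73497269 178.17931566] [248.6568304  159.89615183]
153 249.0; 158 248.0; 163 247.5; 168 247.5; 173 247.5; 178 247.0; [([580, 21, 14], 0.63)]
219 239 188 235 pred foot/top [230.67803183 235.07309272] [228.0012679 189.3707874]
188 227.0; 193 226.5; 198 227.5; 203 227.0; 208 227.5; 213 227.5; 218 228.5; 223 229.0; 228 229.5; 233 229.0; shift cm [-12.97  -9.54   6.58] len 17.4 turn [-0.001  0.003  0.643] J [ -3.   4.  87.  -0.  89. -49.]
```

```bash
python3 -m handwheel '[[1,-2.6,-1.9,0,0,0,0],[1,-2.6,-1.9,0,0,0,0],[1,-2.6,-1.9,0,0,0,0],[1,-2.6,-1.9,0,0,0,0],[1,-2.6,-1.9,0,0,0,0],[1,0,0,1,0,0,0.11],[1,0,0,2,0,0,0.11],[1,0,0,2.2,0,0,0.11],[1,0,0,2.2,0,0,0.11],[1,0,0,2.2,0,0,0.11],[1,0,0,2,0,0,0.093],[1,0,0,0,0,0,0]]'
python3 - <<'E'
from h import *
for n in ("top","side"):
  s=snapshot(n)
  for q in ("candlestick","stop_post"): print(q,[(np.round(d["location"]).astype(int).tolist(),round(d["conf"],2)) for d in place_of(s,q)])
tgt([607,-140,66],99.3,0)
E
```

```text
time: 25.27
tool_pos: [604.8, -139.0, 144.6]
tcp_rot: [-179.6, -0.1, 99.0]
ft_force: [-0.7, 0.7, -1.9]
finger_gap: 85.7
grip_force: 0.0
candlestick [([584, 19, 15], 0.96)]
stop_post [([619, 320, 10], 0.7)]
candlestick [([586, 22, 14], 0.76)]
stop_post [([583, 22, 14], 0.74), ([604, -137, 67], 0.7)]
shift cm [ 0.13 -0.29  8.73] len 8.7 turn [0.005 0.005 0.002] J [-18.  14.  87.  -0.  78. -27.]
```

```bash
python3 -m handwheel '[[1,0,0,2,0,0,0],[1,0,0,2,0,0,0],[1,0,0,2,0,0,0],[1,0,0,1.5,0,0,0],[1,0,0,0.5,0,0,0],[1,0,0,0,0,0,0],[1,0,0,0,0,0,0],[1,0,0,0,0,0,0]]'
```

```text
time: 26.23
tool_pos: [610.0, -140.8, 73.3]
tcp_rot: [179.7, 0.3, 99.3]
ft_force: [0.4, 0.9, 0.6]
finger_gap: 85.3
grip_force: 0.0
```

```bash
python3 -m handwheel '[[-0.2,0,0,0,0,0,0],[-0.3,0,0,0,0,0,0],[-1,0,0,0,0,0,0],[-1,0,0,0,0,0,0],[-1,0,0,0,0,0,0],[-1,0,0,0,0,0,0],[-1,0,0,0,0,0,0],[-1,0,0,0,0,0,0]]' 30
```

```text
time: 26.9
tool_pos: [610.2, -140.2, 71.9]
tcp_rot: [179.7, 0.2, 99.3]
ft_force: [7.1, 1.0, -2.5]
finger_gap: 23.6
grip_force: 36.6
```

```bash
python3 -m handwheel '[[-1,0.3,-0.1,0,0,0,0],[-1,0.5,0,0,0,0,0],[-1,0.6,0,0,0,0,0],[-1,0.6,0,0,0,0,0],[-1,0.6,0,0,0,0,0],[-1,0.6,0,0,0,0,0],[-1,0.6,0,0,0,0,0],[-1,0.4,0,0,0,0,0],[-1,0.3,0,0,0,0,0],[-1,0,0,0,0,0,0]]'
python3 - <<'E'
from h import *
for n in ("top","side"):
  s=snapshot(n)
  for q in ("candlestick","stop_post","stop_face"): print(q,[(np.round(d["location"]).astype(int).tolist(),round(d["conf"],2)) for d in place_of(s,q)])
E
```

```text
time: 27.73
tool_pos: [603.1, -95.4, 71.9]
tcp_rot: [179.5, 0.2, 99.3]
ft_force: [15.1, 2.4, -6.7]
finger_gap: 23.3
grip_force: 36.7
candlestick []
stop_post [([604, -96, 67], 0.58)]
stop_face []
candlestick [([582, 29, 14], 0.98)]
stop_post [([599, -94, 68], 0.76)]
stop_face [([590, -3, 38], 0.67)]
```

```bash
python3 -m handwheel '[[-1,0.2,0.2,0,0,0,0],[-1,0.3,0,0,0,0,0],[-1,0.3,0,0,0,0,0],[-1,0,0,0,0,0,0]]'; python3 -m handwheel '[[-1,0.2,0,0,0,0,0],[-1,0.2,0,0,0,0,0],[-1,0,0,0,0,0,0]]'
```

```text
time: 28.47
tool_pos: [602.1, -87.7, 71.9]
tcp_rot: [179.7, 0.2, 99.3]
ft_force: [5.2, -1.2, 0.7]
finger_gap: 23.5
grip_force: 36.9
time: 28.72
tool_pos: [602.0, -86.9, 72.0]
tcp_rot: [179.7, 0.5, 99.2]
ft_force: [9.5, -15.3, -3.6]
finger_gap: 23.2
grip_force: 36.3
```

```bash
python3 -m handwheel '[[-1,-0.1,0,0,0,0,0],[-1,-0.1,0,0,0,0,0],[-1,0,0,0,0,0,0]]'
python3 - <<'E'
from h import *
for n in ("top","side"):
  s=snapshot(n)
  for q in ("candlestick","stop_post","stop_face","board"): print(q,[(np.round(d["location"]).astype(int).tolist(),round(d["conf"],2)) for d in place_of(s,q)])
  for d in trace(s,"candlestick")[:1]:
    m=d["pixels"]; v,u=np.nonzero(m)
    for r in range(v.min(),v.max()+1,5): print(r,u[v==r].mean().round(1),end="; ")
E
```

```text
time: 28.97
tool_pos: [602.1, -87.3, 71.9]
tcp_rot: [179.7, 0.3, 99.2]
ft_force: [6.7, -6.4, -1.0]
finger_gap: 23.3
grip_force: 36.6
candlestick []
stop_post [([602, -88, 64], 0.54), ([595, -42, 2], 0.41)]
stop_face []
board [([596, -42, 0], 0.56)]
candlestick [([581, 38, 15], 0.56)]
stop_post [([601, -86, 66], 0.71)]
stop_face [([589, 7, 36], 0.66)]
board [([598, -45, 2], 0.96)]
190 227.5; 195 226.0; 200 226.0; 205 226.5; 210 227.0; 215 227.0; 220 227.0; 225 228.0; 230 228.5; 235 231.5;
```

```bash
python3 -m handwheel '[[-0.3,-0.05,0,0,0,0,0],[0,0,0,0,0,0,0],[0.5,0,0,0,0,0,0],[1,0,0,0,0,0,0],[1,0,0,0,0,0,0],[1,0,0,-1,0,0,0],[1,0,0,-2,0,0,0],[1,0,0,-3,0,0,0],[1,0,0,-3,0,0,0],[1,0,0,-3,0,0,0],[1,0,0,-3,0,0,0],[1,0,0,0,0,0,0]]'
python3 -m handwheel '[[1,-4,0,-1,0,0,0],[1,-4,0,-1,0,0,0],[1,-4,0,-1,0,0,0],[1,-4,0,0,0,0,0],[1,-4,0,0,0,0,0],[1,-3,0,0,0,0,0],[1,0,0,0,0,0,0],[1,0,0,0,0,0,0]]'
python3 - <<'E'
from h import *
for n in ("top","side"):
  s=snapshot(n)
  for q in ("candlestick","stop_post","stop_face","offcut","stub","chip","sander","gouge"): print(q,[(np.round(d["location"]).astype(int).tolist(),round(d["conf"],2)) for d in place_of(s,q)][:2])
  for d in trace(s,"candlestick")[:1]:
    m=d["pixels"]; v,u=np.nonzero(m)
    for r in range(v.min(),v.max()+1,5): print(r,u[v==r].mean().round(1),end="; ")
  for z in (18,168):print(uv(s,[580,37,z]))
# stop/fence gap in side picture along board y
a=snapshot("top");m=trace(a,"stop_face")
if m:
  v,u=np.nonzero(m[0]["pixels"]); print("stop mask u",u.min(),u.max(),"v",v[u==u.min()].mean(), ray(a,u.min(),v[u<=u.min()+1].mean(),50))
E
```

```text
time: 30.57
tool_pos: [603.8, -86.6, 230.3]
tcp_rot: [179.2, 0.4, 99.3]
ft_force: [1.2, -0.9, 1.2]
finger_gap: 85.5
grip_force: 0.0
time: 31.23
tool_pos: [637.0, -314.8, 251.5]
tcp_rot: [179.9, 0.2, 99.1]
ft_force: [0.4, 0.7, 0.4]
finger_gap: 84.9
grip_force: 0.0
candlestick [([580, 35, 14], 0.86)]
stop_post [([600, -85, 64], 0.59)]
stop_face [([588, 8, 35], 0.61)]
offcut []
stub [([487, 191, 10], 0.59)]
chip [([619, 320, 7], 0.68)]
sander [([437, 66, 0], 0.8)]
gouge []
153 243.0; 158 243.5; 163 243.0; 168 245.0; 173 247.5; 178 248.0; 183 248.5; 188 248.5; [247.11895405 179.29790973]
[242.15374484 161.17735314]
candlestick [([581, 38, 16], 0.84)]
stop_post [([594, -86, 69], 0.77)]
stop_face [([587, 6, 34], 0.69)]
offcut [([568, -301, 3], 0.84)]
stub [([487, 189, 6], 0.57), ([555, 260, 1], 0.39)]
chip []
sander [([436, 58, 2], 0.94)]
gouge [([428, -176, 0], 0.62), ([573, -303, -5], 0.36)]
190 226.0; 195 225.5; 200 226.0; 205 226.5; 210 226.5; 215 227.0; 220 227.0; 225 228.0; 230 228.5; 235 230.0; [230.01360554 237.89865439]
[227.26293708 191.8300499 ]
stop mask u 257 300 v 162.0 [612.23933309   9.00683337  50.        ]
```

```bash
python3 -c "
from bench import *
print(hand_in())"
```

```text
the job is handed in; nothing more can be done
None
```

I handed the job in at about 31 s of the 72 s. My last camera check showed the offcut in the kindling tray, the candlestick upright and released on the board with its foot snug between stop and fence, and the sanding block, gouge and scraps where they were; `hand_in()` returned no verdict.

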